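Prop the suction unit on its service catches

ROBOT

A 6-joint arm with a two-finger parallel gripper is mounted at the origin on the work surface. World frame = base frame: x ahead of the robot, y to its left, z up, the work surface at z = 0. Lengths are in m, angles in rad, forces in N, time in s.
With the tool pointing down it reaches from about 0.3 to 0.75 m from the base axis. Payload 8.5 kg.
Tool frame: the origin (TCP) lies midway between the tips of the shut fingers; the grasp point (between the pads) lies 19 mm behind it (arm.grasp_offset is the distance from the TCP to the grasp point, in m); z points along the fingers, y is the direction in which the jaws open and shut (so a half turn about z gives the same grasp; the last joint's range is limited). The gripper opens to 88 mm and grips with 3 to 60 N. Pads are 18 mm wide; open, the fingers measure 123 mm over their backs; the gripper's body (75 mm by 187 mm) begins 45 mm behind the grasp point.
Start: joints at [-1.444, 0.381, 1.297, -0, 1.464, -0.215], TCP at [0.184, -0.518, 0.239] pointing down, gripper open.
Joint ranges: [-3.11, 3.11], [-0.89, 2.33], [0.22, 2.48], [-1.42, 4.56], [0.17, 2.85], [-2.88, 2.88]. Speed limits (rad/s): [2.39, 2.39, 3.14, 3.14, 3.14, 3.14].

INTERFACE

Orientations are given as [roll, pitch, yaw] about the fixed x, y, z axes, in that order (R = Rz(yaw) Ry(pitch) Rx(roll)).
In Python, from station import arm, optics gives the robot as it stands. The module is installed in compiled form; this text tells all that it offers.
- The arm moves only by the tool drive_tool, never from a script. Its argument "commands" is a list of rows, each a list of 5 numbers: the shift along the tool's x, y, z in mm, then the turn about the tool's z in degrees, then the finger opening in mm, from 0 to 88.1. In form: [[x, y, z, turn, gripper], ...]. A call has exactly 5 rows; each row is the pose to reach, as a shift and turn from the pose measured when the call began, along the tool's axes at that moment; what a row does not reach only later rows make up. A row lasts 1/10 s, in which the tool goes at most 50 mm and 8.59 degrees, less where a joint would pass 70% of its speed; a pose out of reach is approached as far as the arm can. A call with a gripper value outside its range is refused whole. The fingers move at their own pace and stop on an object; "force" is the grip in N (left out, the last holds). Time passes only in rows, so rows that repeat a pose let the fingers close, or fill a call up. It gives the time, the measured TCP pose, the force and the opening at its end, in the units of the state.
- arm.get_state(): the state, without advancing time (a new reading comes with each control period).
- optics.capture(name): name is "scene" or "top" or "wrist"; returns (picture, depth): 384x512x3 uint8, red, green, blue; 384x512 float32, m along the optical axis (not along the pixel's ray), 0 where there is no reading.
- optics.get_calibration(name): a dict with "K" (3x3 intrinsics, pixels), "R" (3x3) and "t" (3): a world point X has camera coordinates R X + t. Camera axes: x right, y down, z forward; pixel columns grow to the right and rows downward; lengths in m; the calibration is good to about 2 mm. The wrist camera is an equidistant fisheye: a pixel r from the principal point sees the ray r / f radians off the axis. A picture is of the moment at which its call begins: read the wrist's pose just before it. get_calibration takes no time and is no camera call; for the wrist camera it gives the pose at the moment of the call.
- arm.sign_off(): hands the job in, once; it reports no verdict.
The state is a dict: "time_s": time; "joint_pos": joint angles; "qd": joint speeds; "joint_efforts": joint torques, N m; "position": TCP position; "tcp_rot": TCP orientation; "ft_force": force on the tool from outside, world axes, zero at the start; "wrist_torque": the same for the moment, N m; "width": finger opening in m.
Only numpy, scipy, OpenCV 4.12 (cv2) and the standard library are available. Lean on these libraries where they do the work, as an engineer would, in place of code of your own. Each camera call takes 0.05 s, during which the arm holds its last target.

TASK

The heavy suction unit has to be propped up at the front so the counter under it can be disinfected. Take the pry bar, push its thin tip gently over the fulcrum block fully home into the recess under the unit's front edge, then lever the front up with the bar until the sprung bolts of the two posts snap in beneath the base plate. Ease it down gently on the bolts and let go of everything; do not wrench the plate against the stop lugs, do not touch the unit with the robot or shove it along, and leave the basket, bottle and beaker alone.

Things in the scene. Friction and masses are not known exactly. Their poses are not given: they have to be found in the camera images.
- unit: Heavy white box-shaped suction unit, loose on the counter, 2.6 to 4.4 kg. Origin: centre of its underside; x points from front to back. Grey plinth 66 high, x -82 to +105, y -60 to +60 mm; on it an aluminium base plate 12 thick, x -110 to +110, y -90 to +90; white housing above, 136 wide, with a handle, to z 208. Raised at the front it turns about the plinth's rear bottom edge.
- lip (a point): Middle of the lower front edge of the unit's base plate (unit frame -110, 0, 66 mm); its axes are the unit's. Behind it the plate overhangs the plinth by 28 mm: this is the recess, 66 high, in which the bar tip stops against the plinth. 66 mm above the counter while the unit stands flat, 71 to 81 mm once it rests on the bolts.
- posts: Two fixed posts beside the plate (one body, origin and axes as the unit's at the start; posts at x -75, y +-104 mm), about 100 to 105 high, with clamped heads. In each a sprung bolt snaps 12 mm in under the plate when the plate has risen 5 to 11 mm there (set height unknown); 2 to 3 mm above that, rigid lugs over the plate's edges stop it: the load rises steeply. Keep plate on posts below 35 N.
- fulcrum: Dark steel block 40 x 60 x 46 mm on a rubber pad 60 x 70, fixed to the counter in front of the recess; on top a round steel ridge, radius 8 mm, 60 long along its y axis, its crest 54 mm above the counter. Origin on the counter under the middle of the ridge; x points roughly to the unit. It stands 52 to 68 mm in front of the lip, up to 10 mm off the unit's middle line.
- bar: Flat steel pry bar, 270 mm, 0.45 kg, lying flat. Origin: centre of underside; x to the tip. x -135 to -50: rubber grip 26 wide, 12 thick; -50 to +90: steel 22 x 12; +90 to +135: thin tip 22 wide, 6 thick, flush with the underside. Centre of mass near the origin. Laid over the ridge, tip in the recess, and let go, it tips until the tip meets the plate; 4 to 13 N down on the grip end lifts the unit.
- bar_tip (a point): Middle of the end of the bar's thin tip (bar frame +135, 0, 3 mm).
- basket: White slatted basket 100 x 140 x 70 mm, a bystander; origin centre of underside.
- bottle: White bottle, diameter 64, height 170 mm, a bystander; origin centre of underside.
- beaker: Steel cup, rim diameter 76, height 90 mm, a bystander; origin centre of underside.
There are look-alikes about, which are no part of the job. What is shaped like the fulcrum but orange or yellow is not meant.

How it is judged:
By the outcome, as a careful person would: the job done as asked, in the order asked, and still so for the second after the job is handed in, with the robot touching nothing.
It also fails if it takes over 61 s, if anything falls off the work surface, if the arm or the gripper's body presses on something with over 40 N, if the wrist force passes 120 N, or if a joint passes its speed limit or range.

## Working session

There is one attempt and no reset: what is moved stays moved. The work goes in short steps, Python scripts to look and compute and a tool call to move; the robot and the scene stay as the last step left them, time stands still between calls to the robot, and variables do not carry over. Pictures are saved under pics/ and viewed, and the job is handed in when it is done.

Besides the shell and the picture viewer there is one more tool, called by a JSON object that holds its "fn" and its "kwargs". drive_tool: Moves the arm, as the interface text tells. Its arguments: {"type":"object","properties":{"commands":{"type":"array"},"force":{"type":"number"}},"required":["commands"]}

```bash
mkdir -p pics; ls; cat > h.py <<'E'
import numpy as np,cv2
from station import arm,optics
from scipy.spatial.transform import Rotation as Ro
np.set_printoptions(precision=4,suppress=True)
def snap(n,tag):
    cal=optics.get_calibration(n); im,d=optics.capture(n)
    np.savez(f'pics/{tag}.npz',im=im,d=d,K=cal['K'],R=cal['R'],t=cal['t'])
    cv2.imwrite(f'pics/{tag}.png',im[:,:,::-1]); return im,d,cal
def crop(tag,x0,y0,x1,y1,s):
    im=np.load(f'pics/{tag}.npz')['im'][y0:y1,x0:x1,::-1]
    cv2.imwrite(f'pics/{tag}_c{x0}_{y0}.png',cv2.resize(im,None,fx=s,fy=s,interpolation=cv2.INTER_CUBIC))
def ray(z,u,v,fish=False):
    K,R,t=z['K'],z['R'],z['t']
    a=(u-K[0,2])/K[0,0];b=(v-K[1,2])/K[1,1]
    if fish:
        r=np.hypot(a,b);d=np.array([np.sin(r)*a/r,np.sin(r)*b/r,np.cos(r)]) if r>1e-9 else np.array([0,0,1.])
    else: d=np.array([a,b,1.])
    return -R.T@t, R.T@d
def atz(z,u,v,h,fish=False):
    o,d=ray(z,u,v,fish); return o+d*(h-o[2])/d[2]
def dep(z,u,v,fish=False):
    o,d=ray(z,u,v,fish); dd=z['d'][int(round(v)),int(round(u))]
    if fish:
        dc=z['R']@d; d=d/dc[2]
    return o+d*dd
def st():
    s=arm.get_state(); print({k:np.round(v,4) for k,v in s.items()}); return s
E
python3 - <<'E'
from h import *
st(); print(arm.grasp_offset)
for n in('scene','top','wrist'):
    im,d,c=snap(n,n+'0'); print(n,c['K'].tolist(),(-c['R'].T@c['t']),c['R'].tolist())
E
```

```text
pics
{'time_s': np.float64(0.0), 'joint_pos': array([-1.4443,  0.3812,  1.2982, -0.    ,  1.4636, -0.2153]), 'qd': array([ 0.0007,  0.0013,  0.0007,  0.0014, -0.0015,  0.0017]), 'joint_efforts': array([  0.0001, -43.7934, -22.4556,   0.0713,   0.0352,  -0.0001]), 'position': array([ 0.1843, -0.5179,  0.2381]), 'tcp_rot': array([-3.1402, -0.0003,  0.3418]), 'ft_force': array([ 0.8562,  0.5862, -0.6648]), 'wrist_torque': array([ 0.001 , -0.0189, -0.0357]), 'width': np.float64(0.0881)}
0.0187
scene [[405.5277084650145, 0.0, 259.66466032718444], [0.0, 405.5277084650145, 188.1835245219264], [0.0, 0.0, 1.0]] [ 0.9859 -0.608   0.7317] [[0.7753468821958464, 0.6315342101824984, 0.0013242501079193632], [0.4560187057648568, -0.5584099695995833, -0.6929828611476171], [-0.4369029094223627, 0.5379059836262844, -0.720952842089768]]
top [[422.2852729172895, 0.0, 260.31509842527095], [0.0, 422.2852729172895, 188.81040441136855], [0.0, 0.0, 1.0]] [ 0.418  -0.1425  1.3138] [[-0.019766428474767228, -0.9997998084398266, -0.0031034414828765293], [-0.9931016721737079, 0.019992645429928572, -0.11553944285177518], [0.11557835883562881, 0.0007982307929938558, -0.9932980447964567]]
wrist [[297.3186396354542, 0.0, 255.6192245828733], [0.0, 297.3186396354542, 195.2061706965579], [0.0, 0.0, 1.0]] [ 0.2504 -0.494   0.3843] [[0.33509233841079006, -0.9421846164943479, -0.0011283526880875702], [-0.9054964740479522, -0.32237451072867385, 0.2759543627471338], [-0.26036370758060184, -0.09144847332705056, -0.9611700767819588]]
```

View pics/scene0.png

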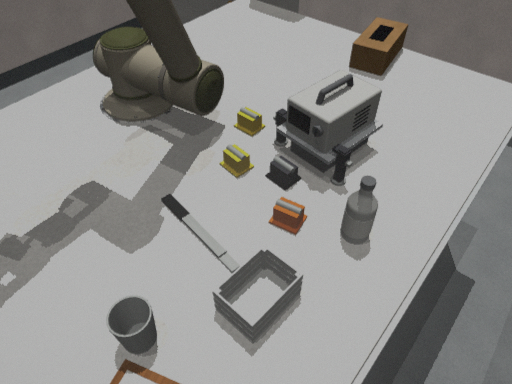

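View pics/top0.png

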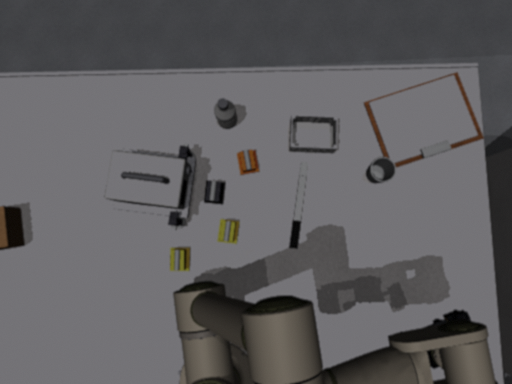

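View pics/wrist0.png

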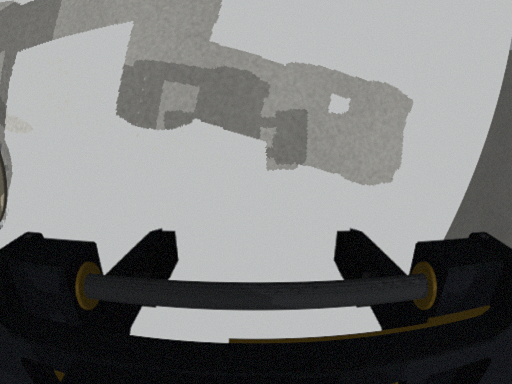

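The top view shows the unit at about px (150,180), the dark fulcrum at (215,191), and the bar from (295,247) at the grip to (303,163) at the tip. The orange and yellow blocks are decoys. I'll enlarge these to read points.

```bash
python3 - <<'E'
from h import *
crop('top0',90,130,240,240,5)
crop('top0',270,150,330,260,5)
crop('scene0',240,60,400,210,5)
crop('scene0',150,180,250,280,6)
E
```

```text
(no output)
```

View pics/top0_c90_130.png

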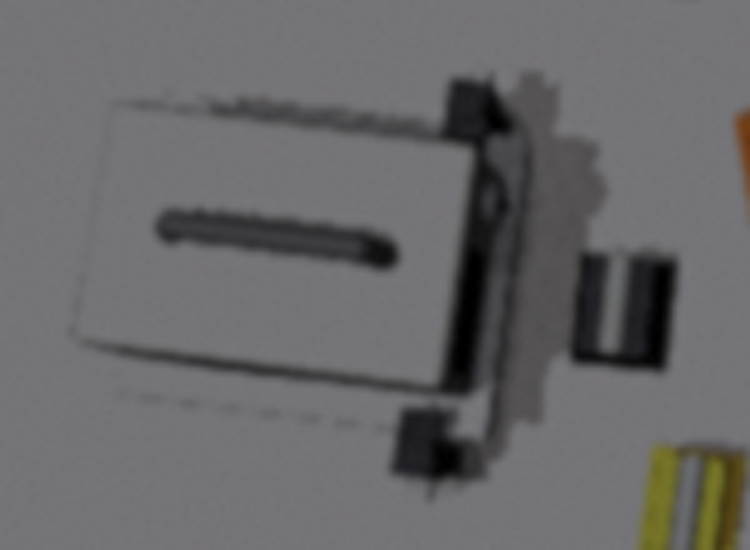

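View pics/top0_c270_150.png

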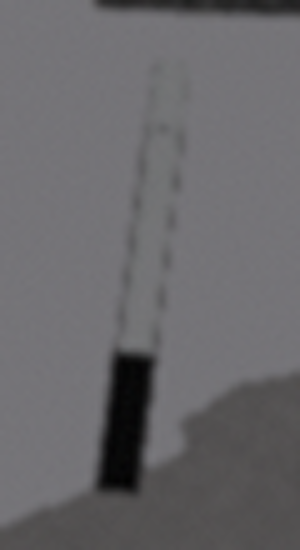

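View pics/scene0_c240_60.png

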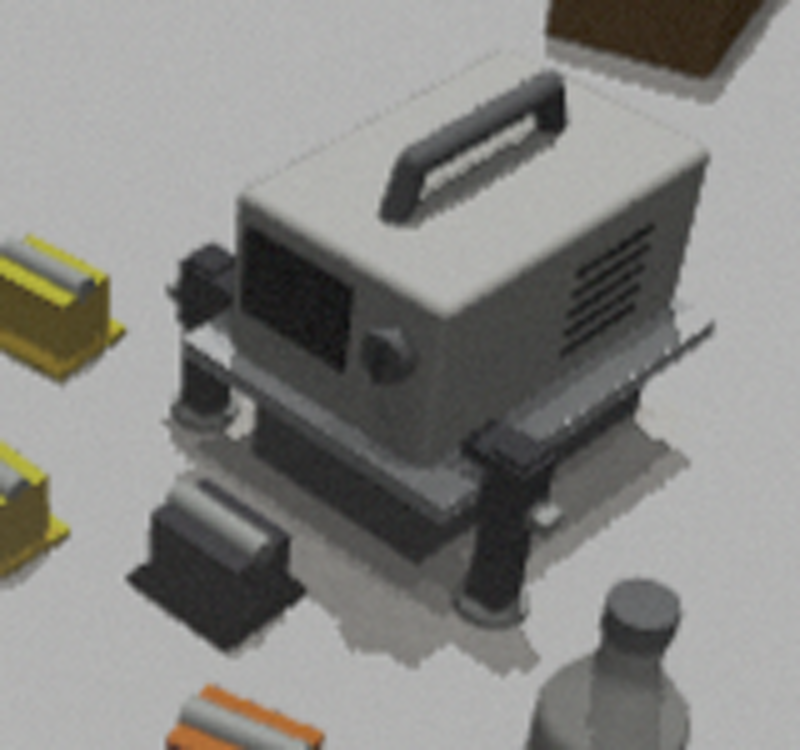

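View pics/scene0_c150_180.png

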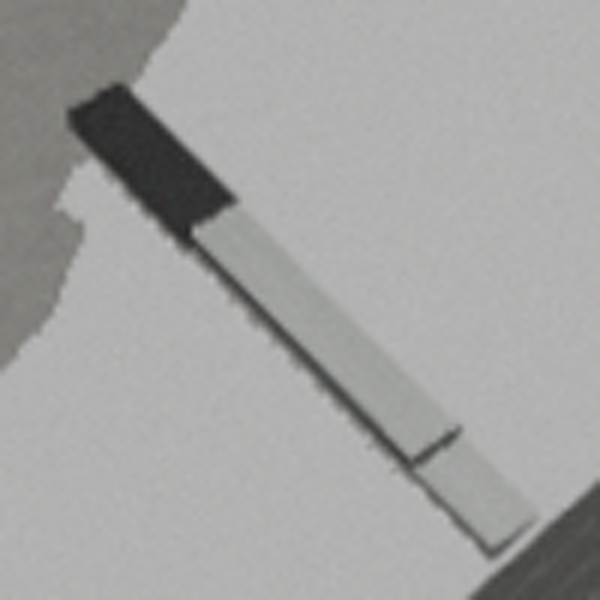

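```bash
python3 - <<'E'
from h import *
T=np.load('pics/top0.npz');S=np.load('pics/scene0.npz')
def P(z,x0,y0,s,cx,cy,h): return atz(z,x0+(cx+.5)/s-.5,y0+(cy+.5)/s-.5,h)
g=lambda x,y,h:P(T,270,150,5,x,y,h)
print('grip back',g(118,489,.012),'grip front',g(135,353,.012),'step',g(163,130,.012),'tip',g(171,62,.006))
q=lambda x,y,h:P(S,150,180,6,x,y,h)
print('S grip back',q(97,102,.012),'front',q(213,216,.012),'step',q(436,447,.012),'tip',q(515,533,.006))
f=lambda x,y,h:P(T,90,130,5,x,y,h)
print('ridge T',f(619,250,.054),f(609,358,.054))
k=lambda x,y,h:P(S,240,60,5,x,y,h)
print('ridge S',k(180,492,.054),k(262,548,.054))
print('plate T front top corners',f(530,140,.078),f(492,440,.078))
print('plate S front bottom corners',k(185,345,.066),k(437,515,.066), 'top',k(188,328,.078),k(440,500,.078), 'backright top', k(713,325,.078))
print('housing top T (z .2?)',[f(*c,.19) for c in((115,102),(475,147),(442,390),(77,342))])
for c in ((280,170),(350,250),(300,190)): print('depth housing', dep(T,90+c[0]/5,130+c[1]/5))
print('posts T',f(470,110,.1),f(425,440,.1),'posts S',k(208,262,.103),k(508,445,.103))
print(dep(T,90+612/5,130+300/5), dep(T,90+500/5,130+280/5),dep(T,90+468/5,130+108/5),dep(T,90+422/5,130+440/5))
E
```

```text
grip back [ 0.3874 -0.2383  0.012 ] grip front [ 0.4701 -0.2511  0.012 ] step [ 0.6083 -0.2727  0.012 ] tip [ 0.6522 -0.2797  0.006 ]
S grip back [ 0.392  -0.2362  0.012 ] front [ 0.4717 -0.2482  0.012 ] step [ 0.6109 -0.2723  0.012 ] tip [ 0.6535 -0.2785  0.006 ]
ridge T [ 0.5954 -0.0008  0.054 ] [0.5302 0.0057 0.054 ]
ridge S [0.54   0.0038 0.054 ] [ 0.5956 -0.0032  0.054 ]
plate T front top corners [0.6591 0.049  0.078 ] [0.4813 0.0716 0.078 ]
plate S front bottom corners [0.4788 0.0869 0.066 ] [0.6546 0.0586 0.066 ] top [0.4804 0.0868 0.078 ] [0.6559 0.0565 0.078 ] backright top [0.693 0.264 0.078]
housing top T (z .2?) [array([0.6628, 0.2567, 0.19  ]), array([0.634 , 0.0614, 0.19  ]), array([0.5028, 0.0789, 0.19  ]), array([0.5324, 0.2743, 0.19  ])]
depth housing [0.6253 0.1699 0.1744]
depth housing [0.5753 0.1228 0.2096]
depth housing [0.6139 0.1587 0.175 ]
posts T [0.6734 0.0807 0.1   ] [0.481  0.1063 0.1   ] posts S [0.4735 0.1118 0.103 ] [0.6725 0.0845 0.103 ]
[0.5638 0.0023 0.0554] [0.5739 0.065  0.0818] [0.6726 0.08   0.1037] [0.4796 0.1057 0.1056]
```

```bash
cat >> h.py <<'E'
def go(target,yaw,s=None):
    s=s or arm.get_state()
    R=Ro.from_euler('xyz',s['tcp_rot']).as_matrix()
    d=R.T@(np.array(target)-s['position'])*1000
    cy=np.arctan2(R[1,0],R[0,0]); dt=-np.degrees((yaw-cy+np.pi)%(2*np.pi)-np.pi)
    print('shift',d,'turn',dt,'pos',s['position'],'rot',s['tcp_rot'],'t',s['time_s'])
E
python3 - <<'E'
from h import *
T=np.load('pics/top0.npz');S=np.load('pics/scene0.npz')
print('bottle top',atz(T,224,104,.17),atz(S,368,184,.17))
print('basket rim corners',[atz(T,*c,.07) for c in((289,117),(340,117),(290,151),(338,152))])
print('orange',atz(T,248,162,.054),'yel',atz(T,228,231,.054),atz(T,180,260,.054),'beaker',atz(T,380,168,.09))
go([.50,-.257,.16],-.157)
E
```

```text
bottle top [ 0.7916 -0.0449  0.17  ] [ 0.8013 -0.0472  0.17  ]
basket rim corners [array([ 0.7796, -0.2326,  0.07  ]), array([ 0.7764, -0.3867,  0.07  ]), array([ 0.675 , -0.2327,  0.07  ]), array([ 0.669 , -0.3762,  0.07  ])]
orange [ 0.647  -0.1059  0.054 ] yel [ 0.4405 -0.0431  0.054 ] [0.3582 0.0993 0.054 ] beaker [ 0.6148 -0.4936  0.09  ]
shift [ 384.873  -140.0418   78.5337] turn 28.577510364206873 pos [ 0.1843 -0.518   0.2383] rot [-3.1406 -0.0002  0.3418] t 0.15
```

{"fn": "drive_tool", "kwargs": {"commands": [[385,-140,79,28.6,60],[385,-140,79,28.6,60],[385,-140,79,28.6,60],[385,-140,79,28.6,60],[385,-140,79,28.6,60]], "force": 30}}

```text
time_s: 0.65
position: [0.3674, -0.3666, 0.1927]
tcp_rot: [-3.14, 0.0, -0.16]
ft_force: [0.4, -0.1, -0.3]
width: 0.0602
```

```bash
python3 - <<'E'
from h import *
go([.50,-.257,.16],-.157)
E
```

```text
shift [ 113.433  -129.2714   32.8013] turn -0.1816813599108498 pos [ 0.3674 -0.3666  0.1927] rot [-3.1405  0.0004 -0.1602] t 0.65
```

{"fn": "drive_tool", "kwargs": {"commands": [[113,-129,33,0,60],[113,-129,33,0,60],[113,-129,33,0,60],[113,-129,33,0,60],[113,-129,33,0,60]]}}

```text
time_s: 1.15
position: [0.5011, -0.2547, 0.1587]
tcp_rot: [-3.139, 0.002, -0.156]
ft_force: [-0.5, -0.9, -1.1]
width: 0.06
```

```bash
python3 - <<'E'
from h import *
st(); snap('wrist','w1'); snap('top','t1'); crop('t1',270,150,400,250,5)
E
```

```text
{'time_s': np.float64(1.15), 'joint_pos': array([-0.6813,  0.4717,  1.3915,  0.0013,  1.2811,  1.0451]), 'qd': array([-0.0702, -0.027 ,  0.0152, -0.0189,  0.0038, -0.0456]), 'joint_efforts': array([  2.3955, -46.0429, -20.6999,   0.2305,  -0.0971,   0.4582]), 'position': array([ 0.5011, -0.2547,  0.1587]), 'tcp_rot': array([-3.1392,  0.0017, -0.156 ]), 'ft_force': array([-0.4551, -0.8571, -1.1294]), 'wrist_torque': array([-0.0693,  0.0387, -0.052 ]), 'width': np.float64(0.06)}
```

View pics/w1.png

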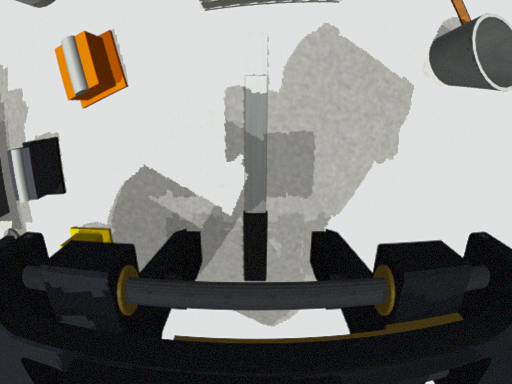

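The wrist view shows the bar along column ~256: grip from row ~279 to 212, step at row 76, tip end at row ~36.

```bash
python3 - <<'E'
from h import *
W=np.load('pics/w1.npz')
for n,u,v,h in(('gripfront',255.5,212,.012),('step',256,76,.012),('mid',256,150,.012),('tip',256,36,.006)): print(n,atz(W,u,v,h,True))
crop('w1',220,20,300,290,3)
go([.518,-.259,.06],-.157)
E
```

```text
gripfront [ 0.4691 -0.249   0.012 ]
step [ 0.6053 -0.2709  0.012 ]
mid [ 0.533  -0.2596  0.012 ]
tip [ 0.6472 -0.2775  0.006 ]
shift [18.7549 -0.9407 99.5658] turn -0.1257311759441449 pos [ 0.4994 -0.2571  0.1596] rot [-3.1404  0.0011 -0.1592] t 1.25
```

View pics/w1_c220_20.png

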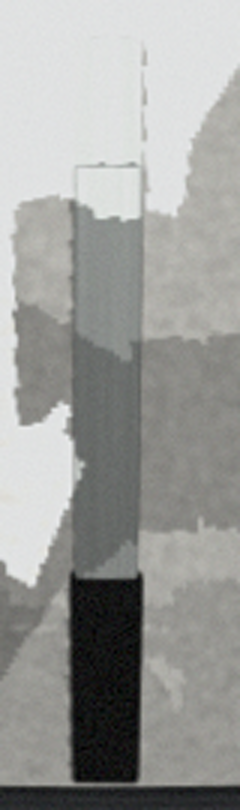

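{"fn": "drive_tool", "kwargs": {"commands": [[19,0,50,0,60],[19,0,100,0,60],[19,0,130,0,60],[19,0,145,0,60],[19,0,145,0,60]]}}

```text
time_s: 1.75
position: [0.5163, -0.2606, 0.0128]
tcp_rot: [-3.139, 0.005, -0.161]
ft_force: [1.1, -0.1, 0.3]
width: 0.0598
```

```bash
python3 - <<'E'
from h import *
st();go([.518,-.258,.003],-.159)
E
```

```text
{'time_s': np.float64(1.75), 'joint_pos': array([-0.6721,  0.681 ,  1.4963,  0.0004,  0.97  ,  1.0596]), 'qd': array([ 0.0072, -0.0511, -0.0448,  0.0037,  0.0352,  0.0039]), 'joint_efforts': array([  0.1453, -49.643 , -14.7421,   0.048 ,  -0.4271,  -0.0017]), 'position': array([ 0.5163, -0.2606,  0.0128]), 'tcp_rot': array([-3.1386,  0.0048, -0.1611]), 'ft_force': array([ 1.0776, -0.1027,  0.2939]), 'wrist_torque': array([0.0333, 0.0199, 0.0681]), 'width': np.float64(0.0598)}
shift [ 1.3006 -2.7679  9.767 ] turn -0.12169780728847618 pos [ 0.5163 -0.2606  0.0128] rot [-3.1386  0.0048 -0.1611] t 1.75
```

{"fn": "drive_tool", "kwargs": {"commands": [[1.3,-2.5,9.5,0,60],[1.3,-2.5,9.5,0,60],[1.3,-2.5,9.5,0,10],[1.3,-2.5,9.5,0,10],[1.3,-2.5,9.5,0,10]], "force": 40}}

```text
time_s: 2.25
position: [0.5182, -0.2584, 0.0039]
tcp_rot: [-3.139, 0.004, -0.161]
ft_force: [0.9, -0.1, -0.4]
width: 0.0382
```

{"fn": "drive_tool", "kwargs": {"commands": [[0,0,0,0,10],[0,0,0,0,10],[0,0,0,0,10],[0,0,-10,0,10],[0,0,-20,0,10]]}}

```text
time_s: 2.75
position: [0.5179, -0.2584, 0.0241]
tcp_rot: [-3.139, 0.005, -0.161]
ft_force: [-0.5, 1.0, -5.1]
width: 0.0214
```

```bash
python3 - <<'E'
from h import *
st();snap('wrist','w2')
E
```

```text
{'time_s': np.float64(2.75), 'joint_pos': array([-0.6672,  0.665 ,  1.4866,  0.0002,  0.9959,  1.0645]), 'qd': array([-0.0013, -0.1572, -0.0833,  0.0013,  0.2214,  0.0001]), 'joint_efforts': array([  0.0848, -52.229 , -16.3317,   0.0525,  -0.3451,  -0.0011]), 'position': array([ 0.5179, -0.2584,  0.0241]), 'tcp_rot': array([-3.1386,  0.0051, -0.161 ]), 'ft_force': array([-0.4748,  0.9738, -5.1169]), 'wrist_torque': array([ 0.0736, -0.0255,  0.0024]), 'width': np.float64(0.0214)}
```

View pics/w2.png

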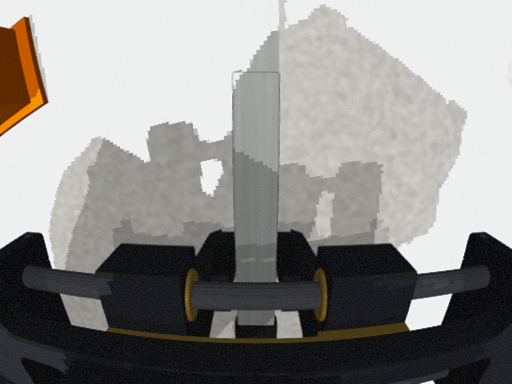

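{"fn": "drive_tool", "kwargs": {"commands": [[0,0,-50,0,10],[0,0,-100,0,10],[0,0,-106,-8,10],[0,0,-106,-16,10],[0,0,-106,-24,10]]}}

```text
time_s: 3.3
position: [0.5188, -0.2591, 0.1328]
tcp_rot: [-3.14, 0.001, 0.264]
ft_force: [0.1, 0.4, -5.6]
width: 0.0212
```

```bash
python3 - <<'E'
from h import *
go([.5506,-.097,.13],1.431)
E
```

```text
shift [  72.9467 -148.2368    2.9352] turn -66.88451648449167 pos [ 0.5188 -0.2591  0.1328] rot [-3.1405  0.0008  0.2636] t 3.3
```

{"fn": "drive_tool", "kwargs": {"commands": [[15,-30,3,-8.5,10],[29,-60,3,-17,10],[44,-90,3,-25.5,10],[58,-120,3,-34,10],[73,-148,3,-42,10]]}}

```text
time_s: 3.8
position: [0.5505, -0.0958, 0.1302]
tcp_rot: [-3.14, -0.0, 1.003]
ft_force: [-0.6, -0.3, -4.3]
width: 0.0213
```

```bash
python3 - <<'E'
from h import *
go([.5506,-.097,.13],1.431)
E
```

```text
shift [-0.9511  0.6874  0.2013] turn -24.544279710070207 pos [ 0.5505 -0.0958  0.1302] rot [-3.1401 -0.0001  1.0026] t 3.8
```

{"fn": "drive_tool", "kwargs": {"commands": [[0,0,0,-8,10],[0,0,0,-16,10],[0,0,0,-24.5,10],[0,0,0,-24.5,10],[0,0,0,-24.5,10]]}}

```text
time_s: 4.3
position: [0.5504, -0.0959, 0.1303]
tcp_rot: [-3.14, -0.001, 1.426]
ft_force: [0.1, -0.2, -4.2]
width: 0.021
```

```bash
python3 - <<'E'
from h import *
st();snap('wrist','w3');snap('scene','s3')
crop('s3',240,60,400,210,5)
E
```

```text
{'time_s': np.float64(4.3), 'joint_pos': array([-0.3845,  0.4968,  1.4405,  0.0002,  1.2057, -0.2399]), 'qd': array([-0.0007, -0.0003,  0.0006,  0.0004, -0.0016, -0.0006]), 'joint_efforts': array([  0.1029, -49.0906, -20.5818,   0.0805,   0.0493,  -0.1907]), 'position': array([ 0.5504, -0.0959,  0.1303]), 'tcp_rot': array([-3.1403, -0.0005,  1.4261]), 'ft_force': array([ 0.0925, -0.1537, -4.2055]), 'wrist_torque': array([-0.0295, -0.0004,  0.0233]), 'width': np.float64(0.021)}
```

View pics/w3.png

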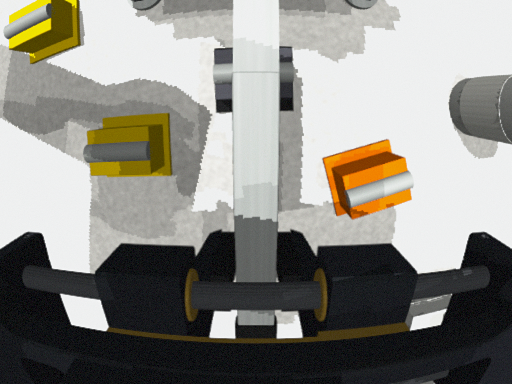

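View pics/s3_c240_60.png

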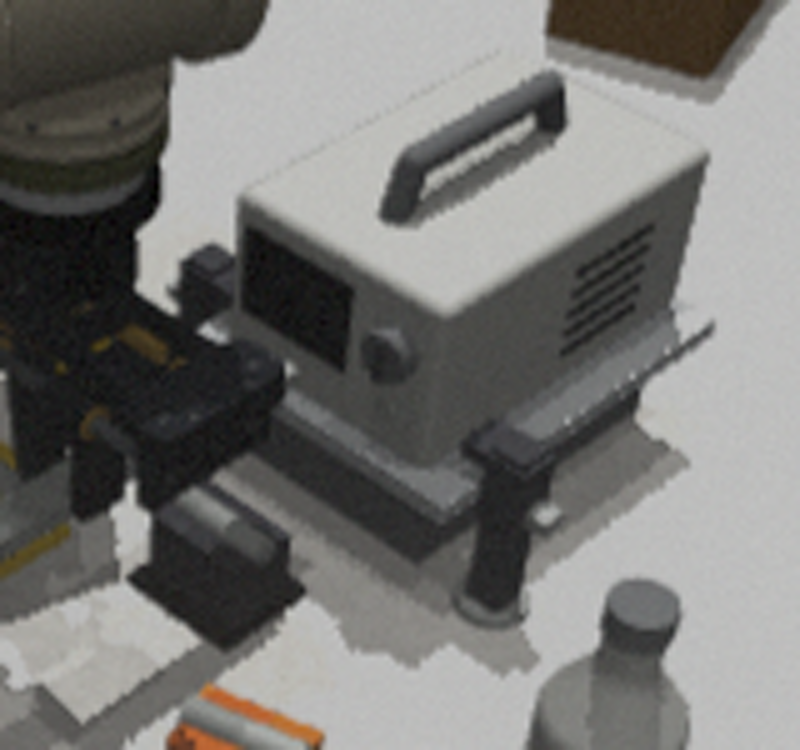

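The bar (cols 233–279) sits centred over the dark block (cols 215–293, ridge row ~73). The post feet at (145,3) and (365,3) are symmetric, so both yaw and lateral position look right.

```bash
python3 - <<'E'
from h import *
W=np.load('pics/w3.npz')
a=atz(W,216,73,.052,True);b=atz(W,293,73,.052,True);print(a,b,(a+b)/2,b-a)
print('feet',atz(W,145,0,.01,True),atz(W,365,0,.01,True))
crop('w3',120,0,390,120,3)
E
```

```text
[0.5348 0.0088 0.052 ] [0.5915 0.0005 0.052 ] [0.5631 0.0047 0.052 ] [ 0.0567 -0.0083  0.    ]
feet [0.4731 0.1031 0.01  ] [0.6777 0.073  0.01  ]
```

View pics/w3_c120_0.png

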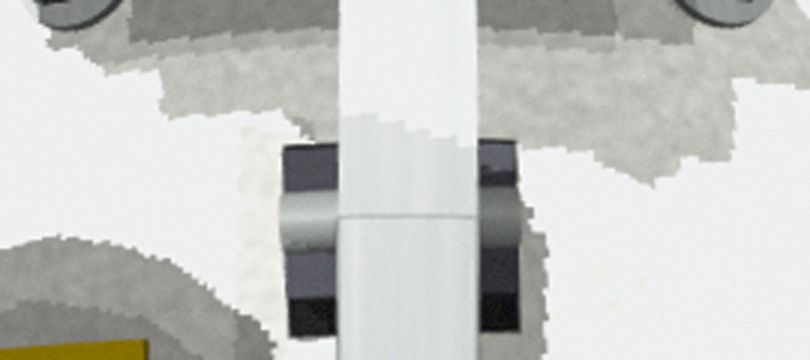

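{"fn": "drive_tool", "kwargs": {"commands": [[0,-2,30,0,10],[0,-2,55,0,10],[0,-2,64,0,10],[0,-2,67,0,10],[0,-2,69.5,0,10]]}}

```text
time_s: 4.9
position: [0.549, -0.0959, 0.0614]
tcp_rot: [3.142, -0.0, 1.426]
ft_force: [0.0, 0.9, -3.2]
width: 0.0214
```

```bash
python3 - <<'E'
from h import *
st();snap('wrist','w4');snap('scene','s4')
crop('s4',220,100,360,210,5);crop('w4',120,0,390,120,3)
E
```

```text
{'time_s': np.float64(4.9), 'joint_pos': array([-0.3854,  0.582 ,  1.523 ,  0.0003,  1.0366, -0.2412]), 'qd': array([ 0.0019,  0.0235,  0.0204, -0.0011, -0.0604, -0.0029]), 'joint_efforts': array([ -0.0349, -49.7457, -17.2969,   0.0714,   0.1152,   0.0115]), 'position': array([ 0.549 , -0.0959,  0.0614]), 'tcp_rot': array([ 3.1416, -0.0003,  1.4264]), 'ft_force': array([ 0.0412,  0.8935, -3.2252]), 'wrist_torque': array([-0.0478, -0.1076, -0.0249]), 'width': np.float64(0.0214)}
```

View pics/w4.png

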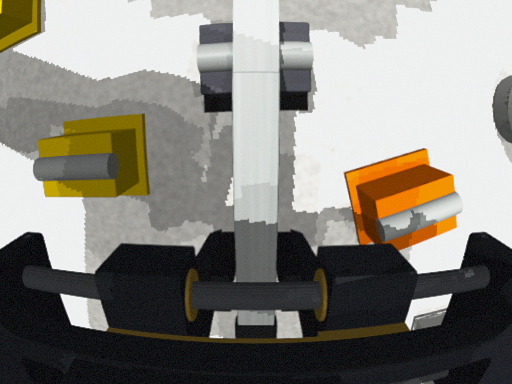

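View pics/s4_c220_100.png

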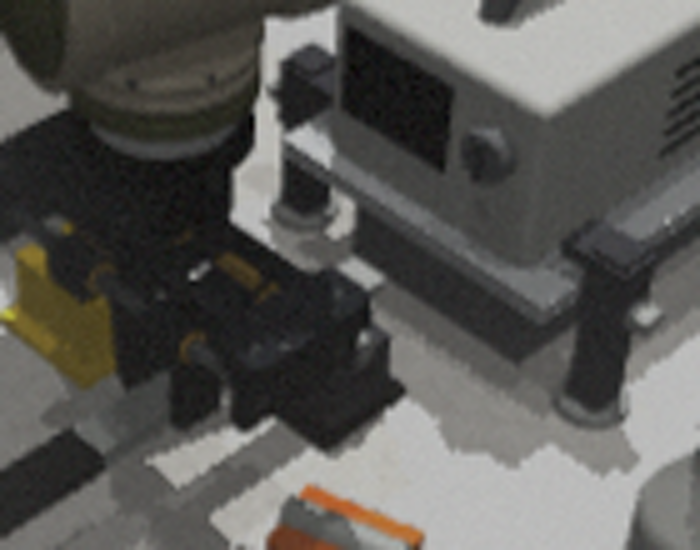

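```bash
python3 - <<'E'
from h import *
W=np.load('pics/w4.npz')
for v in (4,15,30,50,65,80,100,130,170): print(v,np.mean([dep(W,u,v,True) for u in range(246,266,2)],0))
for u in (205,215,295,305): print(u,[dep(W,u,v,True)[2] for v in (50,55,60)])
E
```

```text
4 [0.5658 0.0289 0.0638]
15 [0.5649 0.0229 0.0639]
30 [0.5638 0.0151 0.0636]
50 [0.5623 0.005  0.0632]
65 [ 0.5612 -0.0025  0.0635]
80 [ 0.5601 -0.0104  0.0694]
100 [ 0.5588 -0.0197  0.0696]
130 [ 0.5567 -0.0335  0.0694]
170 [ 0.554  -0.0522  0.0695]
205 [np.float64(0.05335244374632922), np.float64(0.055056829619482134), np.float64(0.05401829102784142)]
215 [np.float64(0.053325448240942985), np.float64(0.054303989691123516), np.float64(0.05433778265788733)]
295 [np.float64(0.05442416891363877), np.float64(0.05426218310322525), np.float64(0.05292987291229431)]
305 [np.float64(0.053139196913208286), np.float64(0.05481235859084915), np.float64(0.05197287508380885)]
```

{"fn": "drive_tool", "kwargs": {"commands": [[4,0,1,0,10],[8,0,1,0,10],[12,0,1,0,10],[16,0,1,0,10],[20,0,1,0,10]]}}

```text
time_s: 5.5
position: [0.5518, -0.0755, 0.0606]
tcp_rot: [3.141, -0.0, 1.427]
ft_force: [-0.1, -0.0, -4.6]
width: 0.0214
```

```bash
python3 - <<'E'
from h import *
st();snap('wrist','w5')
crop('w5',120,0,390,120,3)
W=np.load('pics/w5.npz')
for v in (4,15,30,50,65,80,100): print(v,np.mean([dep(W,u,v,True) for u in range(246,266,2)],0))
E
```

```text
{'time_s': np.float64(5.5), 'joint_pos': array([-0.3487,  0.5827,  1.5248,  0.0003,  1.034 , -0.205 ]), 'qd': array([ 0.0697,  0.002 , -0.0009,  0.0018, -0.0009,  0.0702]), 'joint_efforts': array([ -0.4721, -50.5678, -17.644 ,   0.0762,   0.0354,  -0.0947]), 'position': array([ 0.5518, -0.0755,  0.0606]), 'tcp_rot': array([ 3.1414, -0.0003,  1.4269]), 'ft_force': array([-0.0998, -0.021 , -4.566 ]), 'wrist_torque': array([-0.0758, -0.0947, -0.0461]), 'width': np.float64(0.0214)}
4 [0.5686 0.0493 0.0627]
15 [0.5677 0.0434 0.0625]
30 [0.5666 0.0355 0.0627]
50 [0.5651 0.0253 0.0626]
65 [0.564  0.0179 0.0627]
80 [0.5629 0.0099 0.0685]
100 [0.5615 0.0007 0.0688]
```

View pics/w5_c120_0.png

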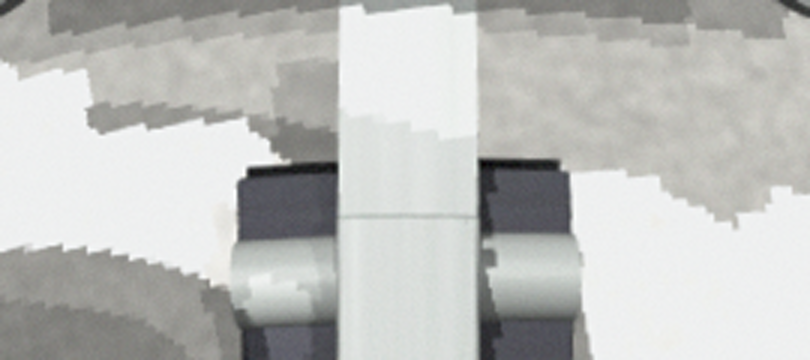

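{"fn": "drive_tool", "kwargs": {"commands": [[4,0,0,0,10],[8,0,0,0,10],[12,0,0,0,10],[16,0,0,0,10],[19,0,0,0,10]]}}

```text
time_s: 6.05
position: [0.5545, -0.0558, 0.0605]
tcp_rot: [-3.141, -0.001, 1.427]
ft_force: [-0.3, 0.2, -5.2]
width: 0.0216
```

{"fn": "drive_tool", "kwargs": {"commands": [[1,0,0,0,10],[2,0,0,0,10],[3,0,0,0,10],[4,0,0,0,10],[4,0,0,0,10]]}}

```text
time_s: 6.55
position: [0.5551, -0.0518, 0.0606]
tcp_rot: [-3.142, -0.001, 1.427]
ft_force: [-0.2, -0.1, -4.5]
width: 0.0214
```

```bash
python3 - <<'E'
from h import *
st();snap('wrist','w6')
W=np.load('pics/w6.npz')
for v in (4,15,30,50,65,80,100): print(v,np.mean([dep(W,u,v,True) for u in range(246,266,2)],0))
E
```

```text
{'time_s': np.float64(6.55), 'joint_pos': array([-0.3056,  0.5836,  1.523 ,  0.0007,  1.0351, -0.1626]), 'qd': array([-0.0023,  0.0007, -0.0018, -0.0016,  0.0002, -0.0004]), 'joint_efforts': array([  0.0761, -50.5767, -17.6627,   0.0855,   0.0319,   0.0191]), 'position': array([ 0.5551, -0.0518,  0.0606]), 'tcp_rot': array([-3.1415, -0.0006,  1.4274]), 'ft_force': array([-0.2023, -0.1132, -4.4771]), 'wrist_torque': array([-0.0444, -0.0436,  0.0209]), 'width': np.float64(0.0214)}
4 [0.571  0.0674 0.0776]
15 [0.5707 0.0655 0.0674]
30 [0.5698 0.0592 0.0626]
50 [0.5684 0.0491 0.0624]
65 [0.5673 0.0416 0.0624]
80 [0.5656 0.0322 0.0824]
100 [0.5648 0.0244 0.0688]
```

View pics/w6.png

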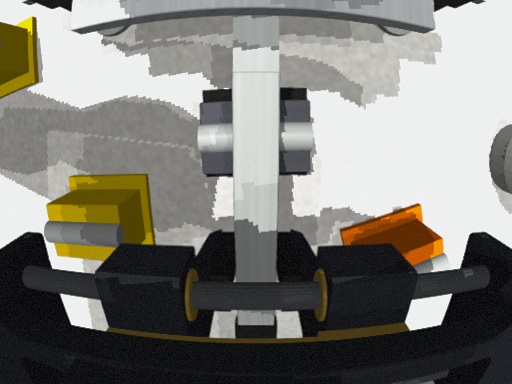

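{"fn": "drive_tool", "kwargs": {"commands": [[2,0,0,0,10],[4,0,0,0,10],[5.5,0,0,0,10],[7,0,0,0,10],[7,0,0,0,10]]}}

```text
time_s: 7.1
position: [0.5561, -0.0447, 0.0605]
tcp_rot: [-3.141, -0.001, 1.428]
ft_force: [-0.5, -0.3, -4.7]
width: 0.0214
```

{"fn": "drive_tool", "kwargs": {"commands": [[0.5,0,0,0,10],[1,0,0,0,10],[1.5,0,0,0,10],[2,0,0,0,10],[2,0,0,0,10]]}}

```text
time_s: 7.6
position: [0.5564, -0.0427, 0.0605]
tcp_rot: [-3.142, -0.001, 1.428]
ft_force: [-0.5, 0.5, -4.3]
width: 0.0215
```

{"fn": "drive_tool", "kwargs": {"commands": [[0.4,0,0,0,10],[0.8,0,0,0,10],[1.2,0,0,0,10],[1.5,0,0,0,10],[1.5,0,0,0,10]]}}

```text
time_s: 8.1
position: [0.5566, -0.0412, 0.0605]
tcp_rot: [-3.141, -0.001, 1.428]
ft_force: [0.7, 0.5, -4.2]
width: 0.0214
```

{"fn": "drive_tool", "kwargs": {"commands": [[0.4,0,0,0,10],[0.8,0,0,0,10],[1.2,0,0,0,10],[1.2,0,0,0,10],[1.2,0,0,0,10]]}}

```text
time_s: 8.6
position: [0.5568, -0.0408, 0.0607]
tcp_rot: [3.141, 0.001, 1.428]
ft_force: [-1.2, -6.3, -4.5]
width: 0.0218
```

{"fn": "drive_tool", "kwargs": {"commands": [[0.4,0,0,0,10],[0.8,0,0,0,10],[1.0,0,0,0,10],[1.0,0,0,0,10],[1.0,0,0,0,10]]}}

```text
time_s: 9.1
position: [0.557, -0.0408, 0.0607]
tcp_rot: [3.141, 0.003, 1.428]
ft_force: [-1.6, -7.3, -4.0]
width: 0.0214
```

{"fn": "drive_tool", "kwargs": {"commands": [[-0.2,0,1,0,10],[-0.2,0,1.5,0,10],[-0.2,0,2,0,10],[-0.2,0,2.5,0,10],[-0.2,0,2.5,0,10]]}}

```text
time_s: 9.6
position: [0.557, -0.0409, 0.0582]
tcp_rot: [3.141, 0.003, 1.428]
ft_force: [-0.3, -2.3, -3.1]
width: 0.0212
```

Near the ridge now. I'll lighten the grip and lower further so the bar pivots in the pads.

{"fn": "drive_tool", "kwargs": {"commands": [[0,0,0.5,0,10],[0,0,1.2,0,10],[0,0,2,0,10],[0,0,3,0,10],[0,0,4,0,10]], "force": 8}}

```text
time_s: 10.1
position: [0.5572, -0.041, 0.0547]
tcp_rot: [3.141, 0.003, 1.428]
ft_force: [-3.3, -1.1, 9.8]
width: 0.0217
```

```bash
python3 - <<'E'
from h import *
st();snap('wrist','w7')
W=np.load('pics/w7.npz')
for v in (20,30,50,65,80,100,130,170,200): print(v,np.mean([dep(W,u,v,True) for u in range(246,266,2)],0))
E
```

```text
{'time_s': np.float64(10.1), 'joint_pos': array([-0.2842,  0.5931,  1.5258, -0.0027,  1.0213, -0.1398]), 'qd': array([ 0.0002,  0.0027,  0.0028, -0.0004, -0.0103, -0.0015]), 'joint_efforts': array([  0.6866, -43.2768, -15.4928,   0.4559,  -0.7836,   0.024 ]), 'position': array([ 0.5572, -0.041 ,  0.0547]), 'tcp_rot': array([3.1405, 0.0025, 1.4278]), 'ft_force': array([-3.3082, -1.1033,  9.7744]), 'wrist_torque': array([-0.2029,  0.5693,  0.0047]), 'width': np.float64(0.0217)}
20 [0.5716 0.0685 0.0782]
30 [0.5712 0.0657 0.0722]
50 [0.5702 0.0584 0.0635]
65 [0.5692 0.0514 0.0631]
80 [0.5681 0.0438 0.0689]
100 [0.5668 0.0351 0.0678]
130 [0.5649 0.0217 0.067 ]
170 [0.5622 0.0034 0.066 ]
200 [ 0.5601 -0.0113  0.0648]
```

View pics/w7.png

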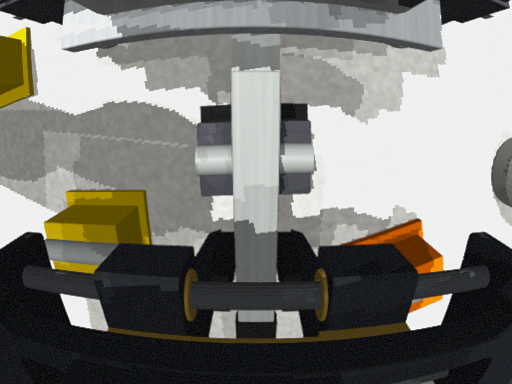

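{"fn": "drive_tool", "kwargs": {"commands": [[0,0,-0.7,0,21],[0,0,-0.7,0,45],[0,0,-0.7,0,45],[0,0,-0.7,0,45],[0,0,-0.7,0,45]]}}

```text
time_s: 10.65
position: [0.5572, -0.0409, 0.0555]
tcp_rot: [3.14, 0.003, 1.428]
ft_force: [0.7, -0.1, 0.8]
width: 0.045
```

{"fn": "drive_tool", "kwargs": {"commands": [[0,0,-15,0,45],[0,0,-30,0,45],[0,0,-45,0,45],[0,0,-50,0,45],[0,0,-50,0,45]]}}

```text
time_s: 11.15
position: [0.5574, -0.0408, 0.1059]
tcp_rot: [3.139, 0.003, 1.428]
ft_force: [0.6, -0.5, -0.0]
width: 0.0452
```

```bash
python3 - <<'E'
from h import *
st();snap('wrist','w8');snap('scene','s8')
W=np.load('pics/w8.npz')
for v in (80,100,130,150,170,200,220): print(v,np.mean([dep(W,u,v,True) for u in range(248,266,2)],0))
crop('s8',220,100,360,210,5)
E
```

```text
{'time_s': np.float64(11.15), 'joint_pos': array([-0.2838,  0.5247,  1.4728, -0.0025,  1.1413, -0.1399]), 'qd': array([ 0.0001,  0.0196,  0.0209,  0.0002, -0.0122,  0.0004]), 'joint_efforts': array([  0.0386, -48.0599, -18.8422,   0.0645,   0.1653,  -0.0002]), 'position': array([ 0.5574, -0.0408,  0.1059]), 'tcp_rot': array([3.1392, 0.0026, 1.4279]), 'ft_force': array([ 0.6352, -0.5086, -0.0217]), 'wrist_torque': array([-0.0241, -0.0094, -0.0056]), 'width': np.float64(0.0452)}
80 [0.5698 0.0498 0.0635]
100 [0.5679 0.037  0.0686]
130 [0.5652 0.0186 0.0668]
150 [0.5635 0.006  0.0658]
170 [ 0.5616 -0.0069  0.0649]
200 [ 0.5587 -0.0271  0.0638]
220 [ 0.5566 -0.0414  0.0629]
```

View pics/w8.png

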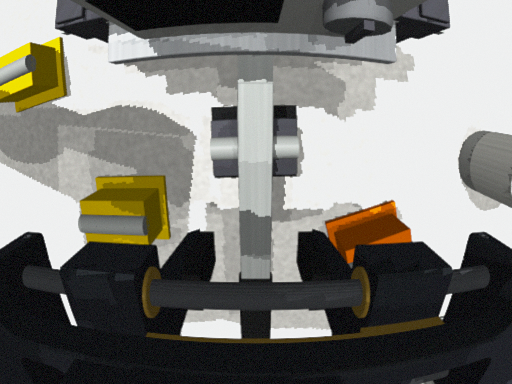

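View pics/s8_c220_100.png

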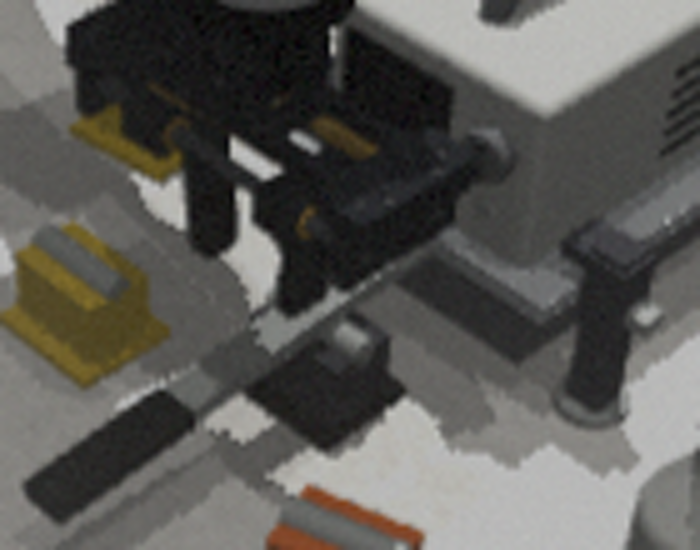

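{"fn": "drive_tool", "kwargs": {"commands": [[0,0,-20,0,0],[-40,0,-20,0,0],[-80,0,-20,0,0],[-122,0,-10,0,0],[-122,0,0,0,0]], "force": 20}}

```text
time_s: 11.75
position: [0.5389, -0.1655, 0.1041]
tcp_rot: [3.141, 0.003, 1.423]
ft_force: [1.3, 0.7, -0.7]
width: 0.007
```

{"fn": "drive_tool", "kwargs": {"commands": [[0,0,0,0,0],[0,0,0,0,0],[0,0,0,0,0],[0,0,0,0,0],[0,0,0,0,0]]}}

```text
time_s: 12.25
position: [0.5391, -0.1648, 0.1044]
tcp_rot: [3.141, 0.003, 1.424]
ft_force: [-0.4, 0.3, 0.2]
width: 0.0009
```

```bash
python3 - <<'E'
from h import *
st();snap('wrist','w9');snap('scene','s9');snap('top','t9')
crop('s9',220,60,380,210,5);crop('t9',90,130,260,240,4)
E
```

```text
{'time_s': np.float64(12.25), 'joint_pos': array([-0.5054,  0.5341,  1.4595, -0.0031,  1.1461, -0.3577]), 'qd': array([-0.0061,  0.0013, -0.0008, -0.0009, -0.0004, -0.0004]), 'joint_efforts': array([  0.0247, -47.6018, -18.451 ,   0.0552,   0.0381,   0.0027]), 'position': array([ 0.5391, -0.1648,  0.1044]), 'tcp_rot': array([3.1408, 0.0033, 1.4244]), 'ft_force': array([-0.3724,  0.2725,  0.193 ]), 'wrist_torque': array([-0.0941, -0.0464,  0.0137]), 'width': np.float64(0.0009)}
```

View pics/w9.png

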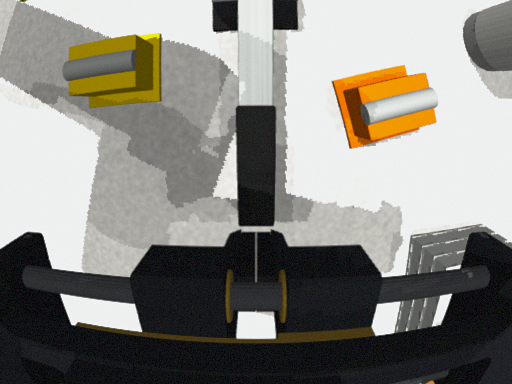

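View pics/s9_c220_60.png

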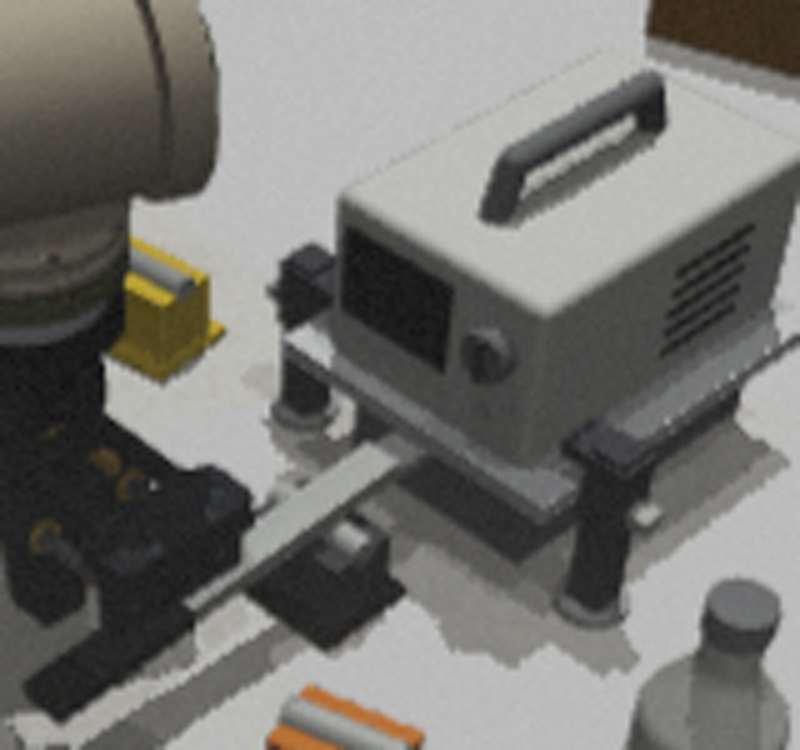

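View pics/t9_c90_130.png

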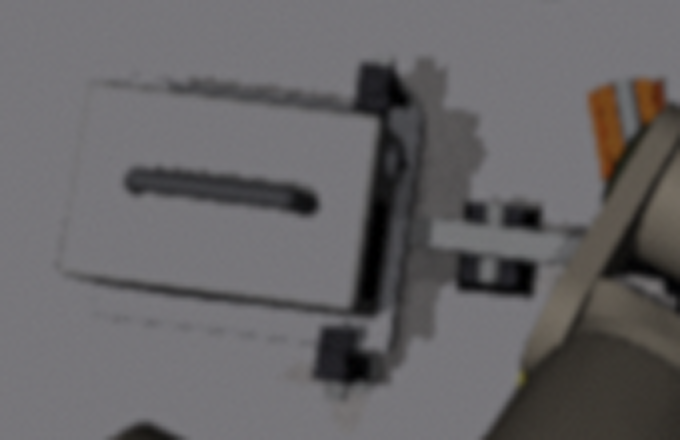

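```bash
python3 - <<'E'
from h import *
W=np.load('pics/w9.npz')
for v in (110,150,190,220): print(v,np.mean([dep(W,u,v,True) for u in range(250,264,2)],0))
print(atz(W,256,226,.054,True))
E
```

```text
110 [ 0.549  -0.0932  0.0591]
150 [ 0.5452 -0.119   0.0574]
190 [ 0.5412 -0.1462  0.0556]
220 [ 0.5379 -0.1685  0.0536]
[ 0.5373 -0.1729  0.054 ]
```

{"fn": "drive_tool", "kwargs": {"commands": [[6,0,20,0,0],[6,0,35,0,0],[6,0,42,0,0],[6,0,44,0,0],[6,0,44,0,0]]}}

```text
time_s: 12.9
position: [0.5401, -0.1596, 0.0605]
tcp_rot: [3.141, 0.003, 1.424]
ft_force: [0.3, 0.4, -0.1]
width: -0.0
```

{"fn": "drive_tool", "kwargs": {"commands": [[0,0,2,0,0],[0,0,4,0,0],[0,0,5,0,0],[0,0,6,0,0],[0,0,7,0,0]]}}

```text
time_s: 13.4
position: [0.5404, -0.1597, 0.0542]
tcp_rot: [3.14, 0.004, 1.424]
ft_force: [-2.0, 1.7, 10.1]
width: 0.0003
```

{"fn": "drive_tool", "kwargs": {"commands": [[0,0,1,0,0],[0,0,2,0,0],[0,0,3,0,0],[0,0,3,0,0],[0,0,3,0,0]]}}

```text
time_s: 13.9
position: [0.5412, -0.1598, 0.0526]
tcp_rot: [3.137, 0.004, 1.424]
ft_force: [-1.0, 2.4, 11.4]
width: 0.0005
```

{"fn": "drive_tool", "kwargs": {"commands": [[0,0,1,0,0],[0,0,2,0,0],[0,0,3,0,0],[0,0,4,0,0],[0,0,5,0,0]]}}

```text
time_s: 14.4
position: [0.5416, -0.1598, 0.0492]
tcp_rot: [3.135, 0.005, 1.424]
ft_force: [-3.4, 3.6, 12.9]
width: 0.0003
```

```bash
python3 - <<'E'
from h import *
snap('scene','s10');crop('s10',220,60,380,210,5)
E
```

```text
(no output)
```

View pics/s10_c220_60.png

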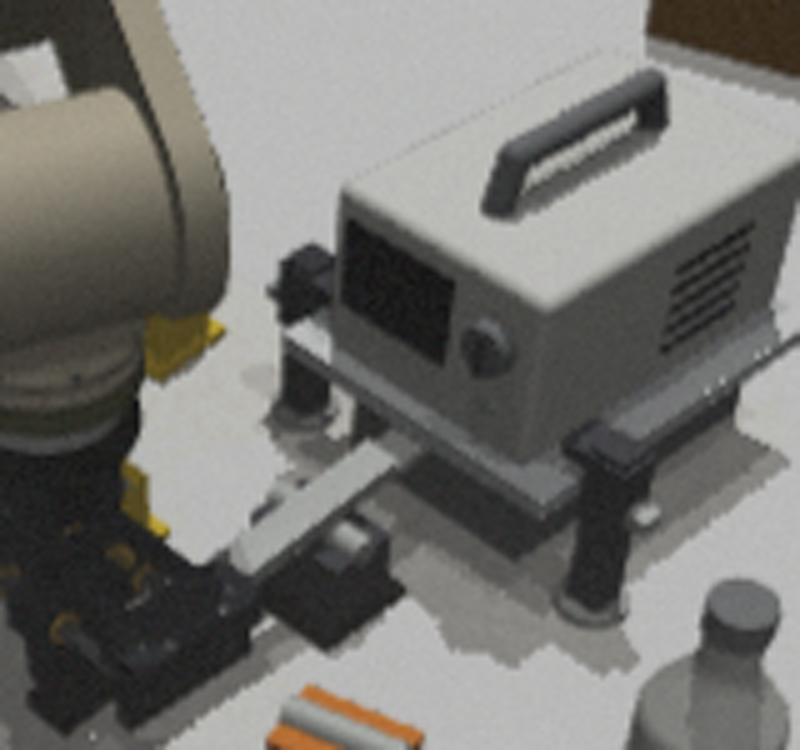

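{"fn": "drive_tool", "kwargs": {"commands": [[0,-0.5,1,0,0],[0,-1,2,0,0],[0,-1,3,0,0],[0,-1,4,0,0],[0,-1,5,0,0]]}}

```text
time_s: 14.95
position: [0.5414, -0.1597, 0.0456]
tcp_rot: [3.132, 0.005, 1.424]
ft_force: [-1.2, 2.9, 12.8]
width: 0.0004
```

{"fn": "drive_tool", "kwargs": {"commands": [[0,-0.3,1,0,0],[0,-0.3,2,0,0],[0,-0.3,3,0,0],[0,-0.3,4,0,0],[0,-0.3,4,0,0]]}}

```text
time_s: 15.45
position: [0.5417, -0.1596, 0.0431]
tcp_rot: [3.13, 0.005, 1.424]
ft_force: [-1.7, 2.1, 12.5]
width: 0.0006
```

```bash
python3 - <<'E'
from h import *
snap('scene','s11');crop('s11',220,60,380,210,5);snap('wrist','w11')
E
```

```text
(no output)
```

View pics/s11_c220_60.png

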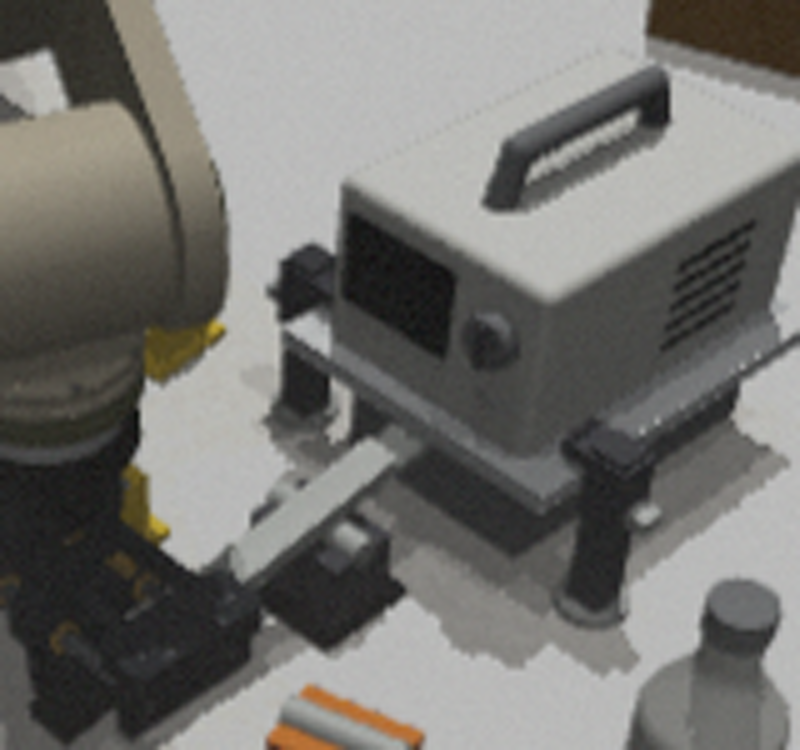

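View pics/w11.png

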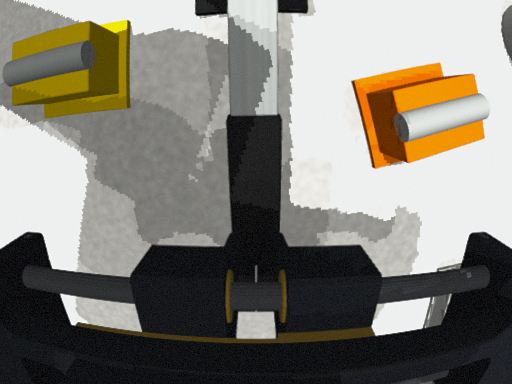

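{"fn": "drive_tool", "kwargs": {"commands": [[0,-0.3,1,0,0],[0,-0.3,2,0,0],[0,-0.3,3,0,0],[0,-0.3,3.5,0,0],[0,-0.3,3.5,0,0]]}}

```text
time_s: 16.05
position: [0.542, -0.1594, 0.0411]
tcp_rot: [3.128, 0.005, 1.424]
ft_force: [-3.1, 2.4, 14.1]
width: 0.0003
```

```bash
python3 - <<'E'
from h import *
snap('scene','s12');crop('s12',260,110,370,190,7);
E
```

```text
(no output)
```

View pics/s12_c260_110.png

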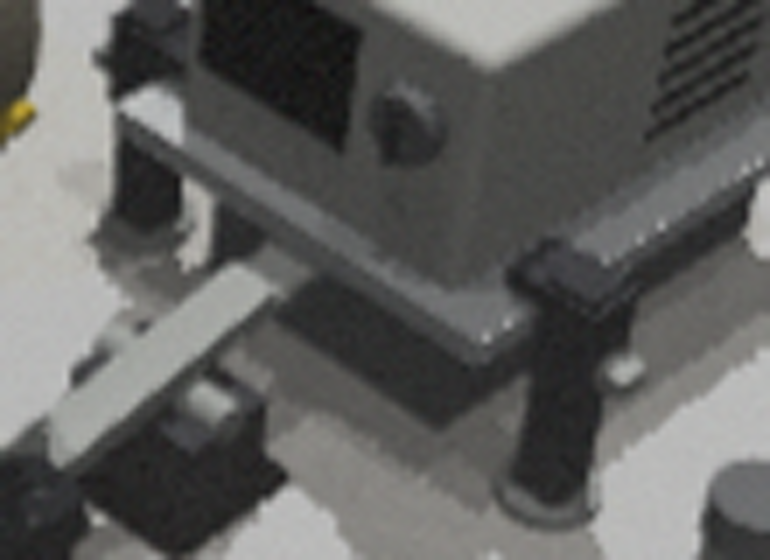

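{"fn": "drive_tool", "kwargs": {"commands": [[0,-0.5,1,0,0],[0,-0.5,2,0,0],[0,-0.5,3,0,0],[0,-0.5,3.5,0,0],[0,-0.5,3.5,0,0]]}}

```text
time_s: 16.6
position: [0.5421, -0.1593, 0.0391]
tcp_rot: [3.126, 0.006, 1.424]
ft_force: [-2.3, 4.2, 14.8]
width: 0.0004
```

```bash
python3 - <<'E'
from h import *
st();snap('scene','s13');crop('s13',260,110,370,190,7);
E
```

```text
{'time_s': np.float64(16.6), 'joint_pos': array([-0.4954,  0.6188,  1.5322,  0.0002,  0.9739, -0.3489]), 'qd': array([ 0.0006,  0.0002,  0.0005,  0.0008, -0.0004,  0.0008]), 'joint_efforts': array([ -1.2637, -41.6531, -14.3038,  -0.3129,  -0.899 ,   0.0335]), 'position': array([ 0.5421, -0.1593,  0.0391]), 'tcp_rot': array([3.1258, 0.0056, 1.4242]), 'ft_force': array([-2.2755,  4.1669, 14.838 ]), 'wrist_torque': array([0.5565, 0.3429, 0.073 ]), 'width': np.float64(0.0004)}
```

View pics/s13_c260_110.png

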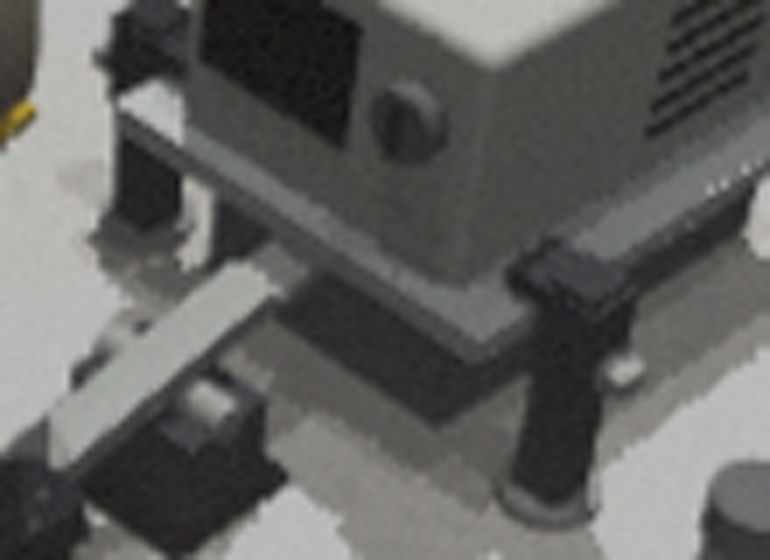

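```bash
cat >> h.py <<'E'
def tilt(tag):
    z=np.load(f'pics/{tag}.npz')
    # roof area, top camera; points
    P=[]
    for v in range(154,200,1):
        for u in range(112,182,1):
            p=dep(z,u,v)
            if .155<p[2]<.20 and not(118<u<174 and 168<v<188): P.append(p)
    P=np.array(P); ax=np.array([.1436,.9896]); s=P[:,:2]@ax
    A=np.c_[s-.16,P[:,:2]@np.array([.9896,-.1436])-.56,np.ones(len(s))]
    c=np.linalg.lstsq(A,P[:,2],rcond=None)[0]
    r=P[:,2]-A@c; k=abs(r)<.004; c=np.linalg.lstsq(A[k],P[k,2],rcond=None)[0]
    print(tag,len(P),'slope deg',np.degrees(np.arctan(c[:2])),'h',c[2]); return c
E
python3 - <<'E'
from h import *
snap('top','t13')
a=tilt('top0');tilt('t1');tilt('t9');b=tilt('t13')
print('post rise mm',180*(a[0]-b[0]))
E
```

```text
top0 2095 slope deg [0.1482 0.1026] h 0.1743936045073876
t1 2094 slope deg [0.0175 0.1066] h 0.1748295452520753
t9 2094 slope deg [-0.0097 -0.0332] h 0.17481950779339103
t13 2091 slope deg [-2.2533  0.0423] h 0.18292445624412942
post rise mm 7.547991524405137
```

{"fn": "drive_tool", "kwargs": {"commands": [[0,-0.5,1,0,0],[0,-0.5,2,0,0],[0,-0.5,3,0,0],[0,-0.5,3.5,0,0],[0,-0.5,3.5,0,0]]}}

```text
time_s: 17.2
position: [0.5422, -0.1591, 0.0372]
tcp_rot: [3.124, 0.006, 1.424]
ft_force: [-2.8, 2.5, 14.1]
width: 0.0008
```

```bash
python3 - <<'E'
from h import *
snap('top','t14');snap('scene','s14');crop('s14',260,110,370,190,7);tilt('t14');crop('t14',150,130,220,240,5)
E
```

```text
t14 2094 slope deg [-2.569   0.0643] h 0.18397603927968026
```

View pics/s14_c260_110.png

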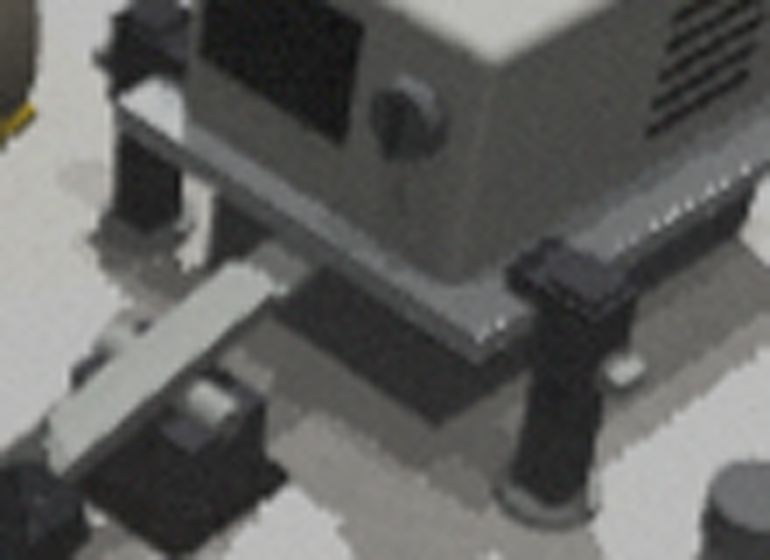

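View pics/t14_c150_130.png

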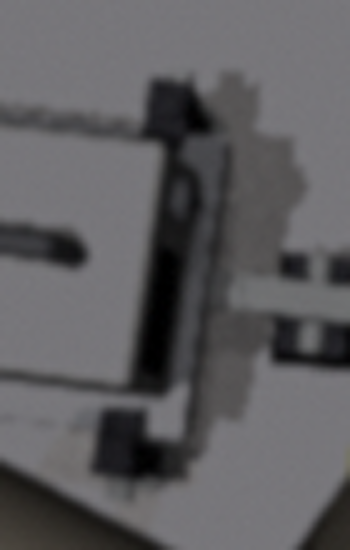

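{"fn": "drive_tool", "kwargs": {"commands": [[0,-0.5,1,0,0],[0,-0.5,2,0,0],[0,-0.5,3,0,0],[0,-0.5,3.5,0,0],[0,-0.5,3.5,0,0]]}}

```text
time_s: 17.8
position: [0.5426, -0.159, 0.0352]
tcp_rot: [3.121, 0.006, 1.424]
ft_force: [-1.9, 2.7, 12.1]
width: 0.0002
```

```bash
python3 - <<'E'
from h import *
snap('top','t15');snap('scene','s15');crop('s15',260,110,370,190,7);tilt('t15')
E
```

```text
t15 2087 slope deg [-2.8078  0.0718] h 0.1850040382366011
```

View pics/s15_c260_110.png

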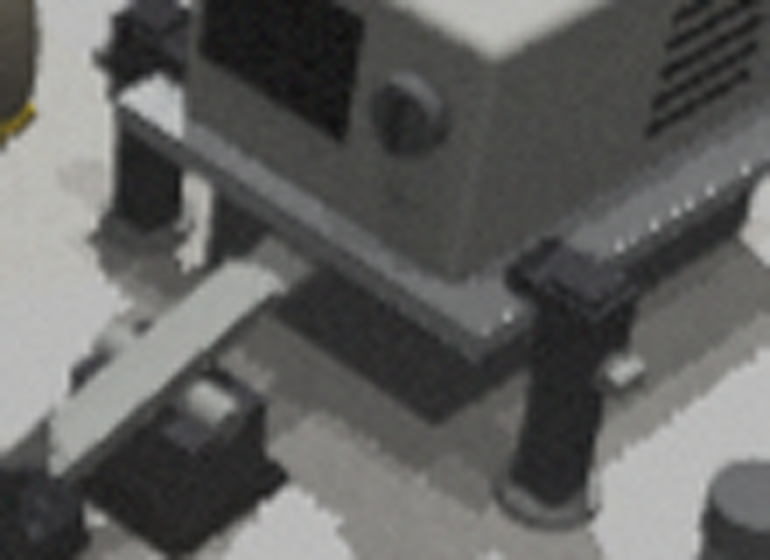

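{"fn": "drive_tool", "kwargs": {"commands": [[0,-0.5,1,0,0],[0,-0.5,2,0,0],[0,-0.5,3,0,0],[0,-0.5,3.5,0,0],[0,-0.5,3.5,0,0]]}}

```text
time_s: 18.4
position: [0.543, -0.1589, 0.0331]
tcp_rot: [3.118, 0.006, 1.424]
ft_force: [-0.0, 3.5, 11.3]
width: 0.0003
```

```bash
python3 - <<'E'
from h import *
snap('top','t16');snap('scene','s16');crop('s16',260,110,370,190,7);tilt('t16')
E
```

```text
t16 2087 slope deg [-3.2546  0.0132] h 0.1863320806258093
```

View pics/s16_c260_110.png

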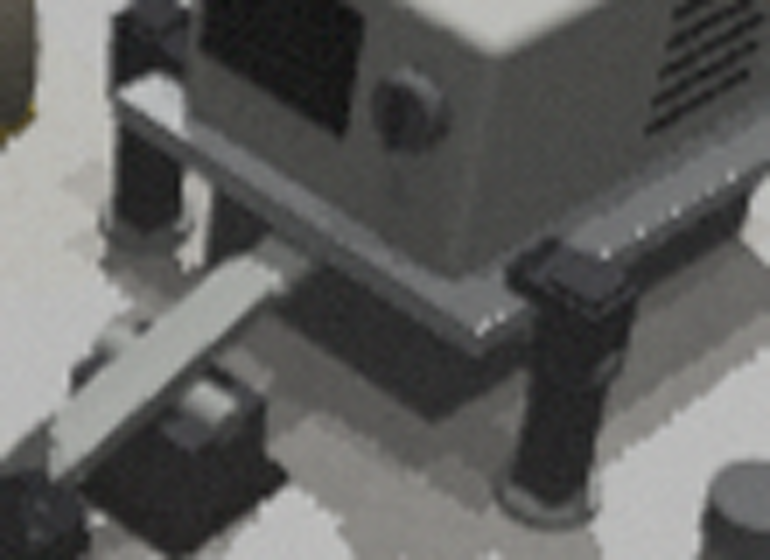

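The right bolt tail at crop (625,370) and the left one at (100,58) have both gone in, so both bolts have snapped. Next I'll ease the plate down.

{"fn": "drive_tool", "kwargs": {"commands": [[0,0,-0.6,0,0],[0,0,-1.2,0,0],[0,0,-1.8,0,0],[0,0,-2.4,0,0],[0,0,-3,0,0]]}}

```text
time_s: 19.0
position: [0.5429, -0.1588, 0.0359]
tcp_rot: [3.118, 0.006, 1.424]
ft_force: [-0.1, -0.2, 0.3]
width: 0.0003
```

{"fn": "drive_tool", "kwargs": {"commands": [[0,0,-0.6,0,0],[0,0,-1.2,0,0],[0,0,-1.8,0,0],[0,0,-2.4,0,0],[0,0,-3,0,0]]}}

```text
time_s: 19.5
position: [0.5428, -0.1587, 0.0389]
tcp_rot: [3.119, 0.006, 1.424]
ft_force: [0.3, 0.4, -0.1]
width: 0.0006
```

```bash
python3 - <<'E'
from h import *
snap('top','t17');tilt('t17')
E
```

```text
t17 2088 slope deg [-3.0581  0.0567] h 0.1855020663379036
```

{"fn": "drive_tool", "kwargs": {"commands": [[0,0,-5,0,0],[0,0,-15,0,0],[0,0,-30,0,0],[-10,0,-60,0,0],[-20,0,-90,0,0]]}}

```text
time_s: 20.05
position: [0.5377, -0.1777, 0.1307]
tcp_rot: [3.119, 0.006, 1.425]
ft_force: [-0.4, 0.3, -0.1]
width: 0.0004
```

{"fn": "drive_tool", "kwargs": {"commands": [[-30,0,-20,0,0],[-60,0,-40,0,0],[-90,0,-50,0,0],[-90,0,-50,0,0],[-90,0,-50,0,0]]}}

```text
time_s: 20.55
position: [0.5233, -0.2663, 0.1816]
tcp_rot: [3.118, 0.006, 1.424]
ft_force: [0.6, 0.1, 0.2]
width: 0.0003
```

{"fn": "drive_tool", "kwargs": {"commands": [[0,0,0,0,0],[0,0,0,0,0],[0,0,0,0,0],[0,0,0,0,0],[0,0,0,0,0]]}}

```text
time_s: 21.05
position: [0.5233, -0.266, 0.1816]
tcp_rot: [3.118, 0.006, 1.424]
ft_force: [-0.4, 0.8, -0.6]
width: 0.0003
```

```bash
python3 - <<'E'
from h import *
st();snap('top','t18');tilt('t18');snap('scene','s18');snap('wrist','w18');crop('s18',220,60,380,210,5)
E
```

```text
{'time_s': np.float64(21.05), 'joint_pos': array([-0.6746,  0.4801,  1.304 ,  0.0069,  1.3347, -0.5296]), 'qd': array([-0.0035,  0.0002, -0.0018,  0.001 ,  0.0012, -0.0005]), 'joint_efforts': array([  0.0833, -47.9036, -21.3788,   0.0773,  -0.008 ,   0.0028]), 'position': array([ 0.5233, -0.266 ,  0.1816]), 'tcp_rot': array([3.1185, 0.0057, 1.4242]), 'ft_force': array([-0.4162,  0.8205, -0.5754]), 'wrist_torque': array([-0.0291, -0.0271,  0.0002]), 'width': np.float64(0.0003)}
t18 2088 slope deg [-2.9629  0.0578] h 0.18545982106749365
```

View pics/s18.png

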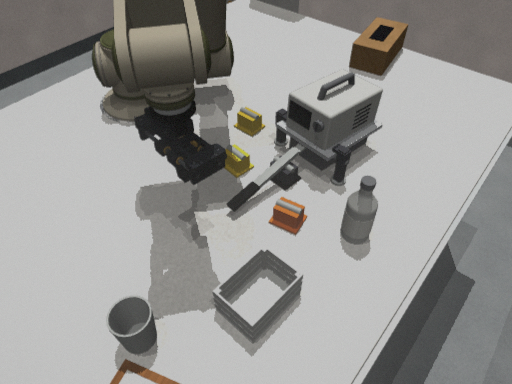

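View pics/s18_c220_60.png

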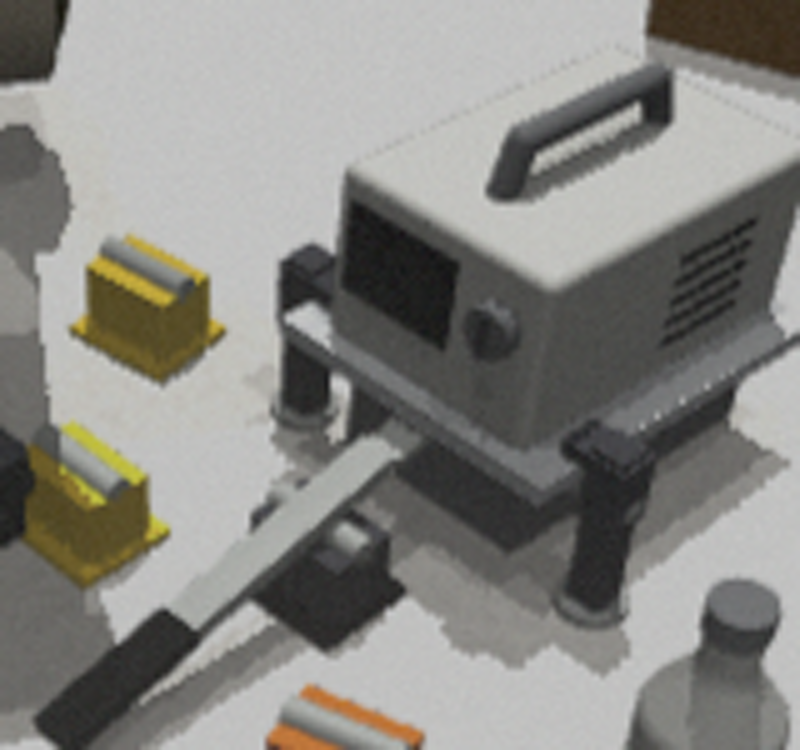

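View pics/t18.png

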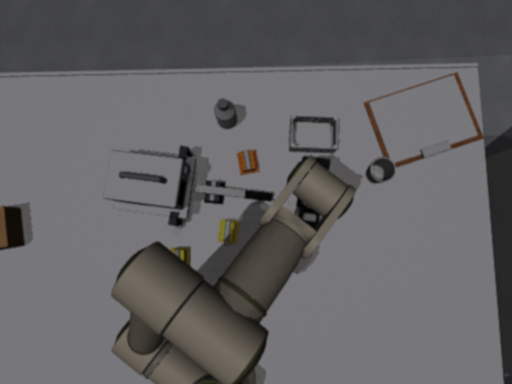

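The unit rests tilted about 3° on both bolts. The bar lies free over the ridge and the arm is clear, so I'm handing in.

```bash
python3 -c "
from station import arm
print(arm.sign_off())"
```

```text
the job is handed in; nothing more can be done
None
```

The unit's front is now propped on both post bolts. I handed the job in after about 21 s of robot time, with the arm clear and touching nothing.

- **Insertion:** I slid the bar level over the dark fulcrum until the tip stopped against the plinth, at about 6–7 N. I then laid it on the ridge and let go.
- **Lifting:** I pressed the grip end down with shut fingers in small steps, at 10–15 N. That is slightly above the 4–13 N expected. Both bolt tails went in at about 10 mm of rise at the posts. The force never rose steeply, so I saw no sign of reaching the lugs, but the force of the plate on the posts was not measured.
- **Easing down:** I eased off until the force read zero, then backed away.

**Last checks:**
- **Plate height:** the unit is tilted about 3.0° to the rear, measured on its roof. That puts the lip at roughly 77 mm, within 71–81 mm. The tilt read 3.06° and then 2.96° about 1.5 s later, which is within measuring scatter.
- **Bolts and bar:** both tails were still in, and the bar lay free over the ridge with its tip in the recess.
- **Surroundings:** the basket, bottle and beaker looked unmoved in the pictures. The gripper was empty and the wrist force was within noise.
- **Tool tilt:** the tool had leaned about 1.3° from vertical by the end of the pressing, with no effect on the result.

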